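# Load the parts washer and start it

## Task

Wash the gears: first lift the parts washer's lid gently all the way back onto its stop. Then stand every loose steel gear and the brass gear flat on the tank floor, hub up; the brass one is behind the spray can in the stall, so with the lid open stand the can upright well off its mat before taking that gear out, and before you finish put it back upright in the middle of its mat. When all the gears are in, lower the lid gently until fully shut (never let it swing or drop), and press the green start button last, leaving everything else on the bench alone.

Things in the scene. Friction and masses are not known exactly. Their poses are not given: they have to be found in the camera images.
- washer_in (a point): centre of the tank floor of the blue parts washer (z is 60 mm above the bench). x: from the front ledge towards the hinge side, y: along the hinge, z up. The tank inside is 200 mm in x by 290 mm in y and 60 mm deep, walls 8 mm, rim 120 mm above the bench. In front of it (x -108 to -168 mm, full length 306 mm) is a grey control ledge 75 mm high. The washer is fixed to the bench.
- lid (a joint): hinge angle of the washer's steel lid: 0 = shut on the rim, grows as it opens, stop at 1.65 rad (just past upright, leaning away from the tank). Lid 218 x 306 x 6 mm, 0.5 kg; the hinge has little friction: let go below about 1.1 rad the lid falls and slams shut, above that it stays where it is left.
- lid_hinge (a point): middle of the hinge axis, fixed on the washer, 120 mm above the bench; axes as washer_in: the axis is y, x points away from the tank.
- lid_handle (a point): middle of the lid's black bar handle, moving with the lid: round bar 12 mm thick, 120 mm long, parallel to the hinge, its centre 40 mm off the lid's outer face. With the lid shut it lies 195 mm from the hinge axis towards the ledge (-x) and 46 mm above the axis; 23 mm of lid reach beyond it.
- start (a joint): travel of the spring-loaded start button: 0 up, 0.006 m fully down (about 5 N), springs back; counts as pressed beyond 0.004 m.
- start_top (a point): centre of the top of the round green start button, 28 mm across, on the control ledge (at about x = -146, y = -115 mm of washer_in), standing 18 mm above the ledge in a black housing 44 mm across and 12 mm high; pressed straight down.
- can: red and white spray can, standing: body 58 mm across to z = 145 mm, white cap 43 mm across from z = 150 to 190 mm, 0.35 kg. Origin: centre of its underside, z up.
- stall_spot (a point): centre of the round black mat (72 mm across, flush with the bench) in the mouth of the grey parts stall: the can's place. x points into the stall, z up. Stall: two side walls at y = +-66 mm (from x = -55 to 95 mm) and a back wall at x = 98 mm, all 6 mm thick and 35 mm high, no floor, open at -x.
- gear0: loose gear with a hub, bright steel: toothed disc 62 mm across and 12 mm thick (z 0 to 12 mm), on it a round hub 28 mm across from z = 12 to 50 mm, the place to grip; about 0.25 kg. Origin: centre of its underside, z up along the hub. Standing on its disc on the open bench; may be absent.
- gear1: loose gear with a hub, dark steel: toothed disc 62 mm across and 12 mm thick (z 0 to 12 mm), on it a round hub 28 mm across from z = 12 to 50 mm, the place to grip; about 0.25 kg. Origin: centre of its underside, z up along the hub. Standing on its disc on the open bench; may be absent.
- gear2: loose gear with a hub, bright steel: toothed disc 62 mm across and 12 mm thick (z 0 to 12 mm), on it a round hub 28 mm across from z = 12 to 50 mm, the place to grip; about 0.25 kg. Origin: centre of its underside, z up along the hub. Standing on its disc on the open bench; may be absent.
- gear3: loose gear with a hub, dark steel: toothed disc 62 mm across and 12 mm thick (z 0 to 12 mm), on it a round hub 28 mm across from z = 12 to 50 mm, the place to grip; about 0.25 kg. Origin: centre of its underside, z up along the hub. Standing on its disc on the open bench; may be absent.
- brass_gear: loose gear with a hub, brass: toothed disc 62 mm across and 12 mm thick (z 0 to 12 mm), on it a round hub 28 mm across from z = 12 to 50 mm, the place to grip; about 0.25 kg. Origin: centre of its underside, z up along the hub. Always present; starts in the stall about 62 mm behind the can, which nearly touches it and stands in the gripper's way.
- grease_tin: bystander, to be left alone: yellow tin, 60 mm across, 50 mm high. Origin: centre of its underside.
- wrench: bystander, to be left alone: steel wrench lying flat. Origin: middle of its length, on its underside.
- screwdriver: bystander, to be left alone: screwdriver lying flat. Origin: middle of its length, on its underside.
- spray: bystander, to be left alone: bottle with orange cap, 60 mm across, 170 mm high. Origin: centre of its underside.
- mug: bystander, to be left alone: blue mug, 80 mm across, 90 mm high. Origin: centre of its underside.
- bearing: bystander, to be left alone: steel disc bearing, 80 mm across, 22 mm high. Origin: centre of its underside.
Not all that is in view belongs to the job. Leave any blue look-alike of the can alone.

How it is judged:
On the way, in this order (a step that is already met when the one before it is completed fails the run):
1. the lid is open on its stop (beyond 1.58 rad), before anything is loaded (value of joint lid above 1.58 rad and velocity of joint lid below 0.2 rad/s), for 0.2 s.
2. with the lid open, the can stands upright at least 60 mm off its mat's centre on the bench, let go, the brass gear not yet taken out of the stall (horizontal distance between can and stall_spot above 0.06 m and angle between can's own z axis and vertical below 0.1 rad and height (world z) of can below 0.01 m and linear speed of can below 0.05 m/s and contact force between the fingers and can below 0.1 N and value of joint lid above 1.4 rad and x of brass_gear in the frame of stall_spot above 0.03 m and horizontal distance between brass_gear and stall_spot below 0.11 m), for 0.2 s.
3. all gears present stand flat on the tank floor with the lid still open (x of gear0 in the frame of washer_in between -0.1 and 0.1 m and y of gear0 in the frame of washer_in between -0.145 and 0.145 m and z of gear0 in the frame of washer_in between -0.01 and 0.02 m and angle between each of gear0, gear1, gear2, gear3, brass_gear's own z axis and vertical below 0.3 rad and x of gear1 in the frame of washer_in between -0.1 and 0.1 m and y of gear1 in the frame of washer_in between -0.145 and 0.145 m and z of gear1 in the frame of washer_in between -0.01 and 0.02 m and x of gear2 in the frame of washer_in between -0.1 and 0.1 m and y of gear2 in the frame of washer_in between -0.145 and 0.145 m and z of gear2 in the frame of washer_in between -0.01 and 0.02 m and x of gear3 in the frame of washer_in between -0.1 and 0.1 m and y of gear3 in the frame of washer_in between -0.145 and 0.145 m and z of gear3 in the frame of washer_in between -0.01 and 0.02 m and x of brass_gear in the frame of washer_in between -0.1 and 0.1 m and y of brass_gear in the frame of washer_in between -0.145 and 0.145 m and z of brass_gear in the frame of washer_in between -0.01 and 0.02 m and value of joint lid above 1 rad), for 0.2 s.
4. the lid is shut with all gears inside (value of joint lid below 0.03 rad and velocity of joint lid between -0.1 and 0.1 rad/s and x of gear0 in the frame of washer_in between -0.1 and 0.1 m and y of gear0 in the frame of washer_in between -0.145 and 0.145 m and z of gear0 in the frame of washer_in between -0.01 and 0.02 m and angle between each of gear0, gear1, gear2, gear3, brass_gear's own z axis and vertical below 0.3 rad and x of gear1 in the frame of washer_in between -0.1 and 0.1 m and y of gear1 in the frame of washer_in between -0.145 and 0.145 m and z of gear1 in the frame of washer_in between -0.01 and 0.02 m and x of gear2 in the frame of washer_in between -0.1 and 0.1 m and y of gear2 in the frame of washer_in between -0.145 and 0.145 m and z of gear2 in the frame of washer_in between -0.01 and 0.02 m and x of gear3 in the frame of washer_in between -0.1 and 0.1 m and y of gear3 in the frame of washer_in between -0.145 and 0.145 m and z of gear3 in the frame of washer_in between -0.01 and 0.02 m and x of brass_gear in the frame of washer_in between -0.1 and 0.1 m and y of brass_gear in the frame of washer_in between -0.145 and 0.145 m and z of brass_gear in the frame of washer_in between -0.01 and 0.02 m), for 0.2 s.
5. the start button is pressed with the lid shut and the can back on its mat (value of joint start above 0.004 m and value of joint lid below 0.03 rad and horizontal distance between can and stall_spot below 0.02 m and angle between can's own z axis and vertical below 0.1 rad and height (world z) of can below 0.01 m and linear speed of can below 0.03 m/s).
At the end, for the whole second after the job is handed in: Every gear present and the brass gear stand flat (within 0.3 rad) on the tank floor, at rest; the lid is shut (below 0.03 rad); the can stands upright within 20 mm of the centre of its mat; the start button has been pressed and is up again (all of step 4 and linear speed of each of gear0, gear1, gear2, gear3, brass_gear, can below 0.03 m/s and horizontal distance between can and stall_spot below 0.02 m and angle between can's own z axis and vertical below 0.1 rad and height (world z) of can below 0.01 m and value of joint start below 0.002 m); the robot touches nothing.
It fails at once if the lid swings faster than 1.2 rad/s (flung, dropped or slammed) (velocity of joint lid above 1.2 rad/s or velocity of joint lid below -1.2 rad/s).
It fails at once if the spray can is tipped more than 0.6 rad (angle between can's own z axis and vertical above 0.6 rad).
It fails at once if a bystander is moved more than 50 mm (distance of any of grease_tin, wrench, screwdriver, spray, mug, bearing from where it was at the start of the episode above 0.05 m).
Of gear0, gear1, gear2, gear3 only 1 to 3 are there at a start; the rules pass over those that are not, and their reading is None.
At some moment in a run one of gear0, gear1, gear2, gear3 may be knocked a few centimetres aside while the robot is not near it.
It also fails if it takes over 210 s, if anything falls off the work surface, if the arm or the gripper's body presses on something with over 40 N, if the wrist force passes 120 N, or if a joint passes its speed limit or range.

## Robot

A 6-joint arm with a two-finger parallel gripper is mounted at the origin on the work surface. World frame = base frame: x ahead of the robot, y to its left, z up, the work surface at z = 0. Lengths are in m, angles in rad, forces in N, time in s.
With the tool pointing down it reaches from about 0.4 to 0.825 m from the base axis. Payload 7 kg.
Tool frame: the origin (TCP) lies midway between the tips of the shut fingers; the grasp point (between the pads) lies 19 mm behind it; z points along the fingers, y is the line along which they close (so a half turn about z gives the same grasp; the last joint's range is limited). The gripper opens to 88 mm and grips with 3 to 60 N. Pads are 19 mm wide; open, the fingers measure 130 mm over their backs; the gripper's body (78 mm by 193 mm) begins 47 mm behind the grasp point.
Start: joints at [1.405, 0.359, 0.012, 0, -1.224, -0.288], TCP at [0.296, 0.607, 0.227] pointing down, gripper open.
Joint ranges: [-3.07, 3.07], [-1.43, 2.12], [-1.02, 1.25], [-3.03, 1.67], [-3.05, -0], [-3.03, 3.03]. Speed limits (rad/s): [2.39, 2.39, 3.01, 3.14, 3.14, 3.14].

## Interface

Orientations are given as [roll, pitch, yaw] about the fixed x, y, z axes, in that order (R = Rz(yaw) Ry(pitch) Rx(roll)).
In Python, from station import arm, grab_frame, camera_params, spot_in gives the robot as it stands.
- The arm moves only by the shell command python3 -m jog 'ROWS' [FORCE]. ROWS is JSON, a list that holds one entry, the list of rows, each a list of 7 numbers: the shift along the tool's x, y, z in mm, then the turn, a rotation vector about the tool's x, y, z in rad, then the finger opening in mm, from 0 to 87.6. In form: [[[x, y, z, wx, wy, wz, fingers], ...]]. A call has 1 to 20 rows; each row is the pose to reach, as a shift and turn from the pose commanded when the call began, along the tool's axes at that moment; what a row does not reach only later rows make up. A row lasts 1/8 s, in which the tool goes at most 62.5 mm and 10.7 degrees, less where a joint would pass 70% of its speed; a pose out of reach is approached as far as the arm can. A call with a gripper value outside its range is refused whole. The fingers move at their own pace and stop on an object; FORCE is the grip in N (left out, the last holds). Time passes only in rows, so rows that repeat a pose let the fingers close. It gives the time, the measured TCP pose, the force, the opening and the grip force at its end, in the units of the state.
- arm.get_state(): the state, without advancing time (a new reading comes with each control period).
- grab_frame(name): name is "scene" or "top" or "wrist"; returns (picture, depth): 480x640x3 uint8, blue, green, red; 480x640 float32, m along the optical axis (not along the pixel's ray), 0 where there is no reading.
- camera_params(name): a dict with "mtx" (3x3 intrinsics, pixels), "R" (3x3) and "t" (3): a world point X has camera coordinates R X + t. Camera axes: x right, y down, z forward; pixel columns grow to the right and rows downward; lengths in m; the calibration is good to about 2 mm. A picture is of the moment at which its call begins: read the wrist's pose just before it. camera_params takes no time and is no camera call; for the wrist camera it gives the pose at the moment of the call.
- arm.job_done(): hands the job in; it is judged then, once.
Trained networks look in the newest picture that a camera, given by its name, has taken for a name from the list of things; names that differ only in an ending like _2 or _b are one class to them, and where a whole thing is asked for, a point or a joint stands for the part that bears it (a point fixed in the world has none). Each returns a list of dicts, best first, with "confidence" (0 to 1); they miss things now and then, are a little off and sometimes report something else, mostly with a low value. They report only what shows in the picture. A call takes as long as a camera call. They do not tell look-alikes from the thing itself.
- spot_in(query, camera): "uv" ([column, row] in pixels, amid what is visible of it).
The state is a dict: "t": time; "q": joint angles; "qd": joint speeds; "joint_efforts": joint torques, N m; "eef_pos": TCP position; "ee_rot": TCP orientation; "force": force on the tool from outside, world axes, zero at the start; "moment": the same for the moment, N m; "width": finger opening in m; "gripper_force": force on a finger pad.
Only numpy, scipy, OpenCV 4.12 (cv2) and the standard library are available. Lean on these libraries where they do the work, as an engineer would, in place of code of your own. Each camera call takes 0.05 s, during which the arm holds its last target. There are 200 camera calls.

## Working session

There is one attempt and no reset: what is moved stays moved. The work goes in short steps, Python scripts to look and compute and a shell command to move; the robot and the scene stay as the last step left them, time stands still between calls to the robot, and variables do not carry over. Pictures are saved under pics/ and viewed, at most 14 in all, crops included, and the job is handed in when it is done.

```bash
ls; mkdir -p pics; cat > h.py <<'E'
import numpy as np, cv2
from station import arm, grab_frame, camera_params, spot_in
from scipy.spatial.transform import Rotation as Ro
def deproj(cam,uv,depth=None,z=None,P=None):
    P=P or camera_params(cam); K=np.array(P["mtx"]);R=np.array(P["R"]);t=np.array(P["t"]).ravel()
    r=np.linalg.inv(K)@np.array([uv[0],uv[1],1.0]); c=-R.T@t; d=R.T@r
    s=depth if z is None else (z-c[2])/d[2]
    return c+s*d
def cloud(cam,depth,P=None):
    P=P or camera_params(cam); K=np.array(P["mtx"]);R=np.array(P["R"]);t=np.array(P["t"]).ravel()
    v,u=np.mgrid[0:480,0:640]; ray=np.stack([(u-K[0,2])/K[0,0],(v-K[1,2])/K[1,1],np.ones_like(u)],-1)
    X=(ray*depth[...,None]-t)@R   # R^T (x-t)
    X[depth<=0]=np.nan
    return X
def proj(cam,X,P=None):
    P=P or camera_params(cam); x=np.array(P["mtx"])@(np.array(P["R"])@np.array(X)+np.array(P["t"]).ravel()); return x[:2]/x[2]
def totool(X,s=None):
    "world point -> TCP shift in tool axes, mm"
    s=s or arm.get_state(); R=Ro.from_euler('xyz',s["ee_rot"]).as_matrix()
    return (R.T@(np.array(X)-np.array(s["eef_pos"]))*1000).round(1)
E
python3 - <<'E'
from h import *
s=arm.get_state(); print(s["t"],s["eef_pos"],s["ee_rot"],s["width"])
for c in ["scene","top"]:
    im,d=grab_frame(c); cv2.imwrite(f"pics/{c}0.png",im); np.save(f"pics/{c}0d.npy",d)
    P=camera_params(c); print(c,(-np.array(P["R"]).T@np.array(P["t"]).ravel()).round(3))
    X=cloud(c,d)
    for q in ["washer_in","lid","lid_hinge","lid_handle","start_top","can","stall_spot","gear0","gear1","brass_gear","grease_tin","spray","mug","bearing","wrench","screwdriver"]:
        for r in spot_in(q,c)[:5]:
            u,v=map(int,r["uv"]); 
            if r["confidence"]>.2: print(q,round(r["confidence"],2),(u,v),X[v,u].round(3))
E
```

```text
pics
0.0 [0.2957037  0.60625391 0.22561053] [ 3.13992966e+00 -1.48409244e-04 -4.53890629e-01] 0.0878659395982408
scene [ 1.211 -0.605  1.117]
lid 0.78 (418, 160) [0.536 0.198 0.124]
lid_hinge 0.57 (408, 184) [0.58  0.125 0.126]
start_top 0.61 (412, 226) [0.661 0.064 0.1  ]
can 0.88 (235, 215) [ 0.41  -0.23   0.124]
can 0.68 (409, 186) [0.587 0.121 0.129]
can 0.59 (220, 285) [ 0.548 -0.355  0.127]
stall_spot 0.98 (238, 309) [ 0.54  -0.325 -0.003]
gear0 0.62 (296, 233) [ 0.472 -0.115  0.032]
gear1 0.62 (296, 233) [ 0.472 -0.115  0.032]
brass_gear 0.64 (240, 323) [ 0.598 -0.352  0.043]
grease_tin 0.65 (339, 305) [ 0.694 -0.168  0.048]
grease_tin 0.32 (179, 373) [ 0.608 -0.504  0.025]
spray 0.75 (159, 258) [ 0.393 -0.413  0.102]
mug 0.97 (113, 338) [ 0.44  -0.571  0.004]
bearing 0.78 (179, 372) [ 0.602 -0.503  0.019]
wrench 0.93 (392, 321) [ 0.774 -0.088  0.005]
wrench 0.58 (410, 183) [0.58  0.131 0.126]
screwdriver 0.55 (262, 373) [ 0.71  -0.376  0.026]
top [ 0.318 -0.101  1.284]
washer_in 0.71 (181, 281) [0.515 0.168 0.126]
lid 0.6 (169, 280) [0.519 0.193 0.124]
lid_hinge 0.69 (179, 280) [0.517 0.172 0.127]
lid_hinge 0.44 (297, 176) [ 0.773 -0.089  0.005]
lid_handle 0.86 (164, 281) [0.518 0.203 0.126]
can 0.65 (327, 209) [ 0.672 -0.153  0.05 ]
can 0.6 (418, 267) [ 0.506 -0.328  0.149]
stall_spot 0.74 (406, 265) [ 0.532 -0.324  0.034]
gear0 0.86 (313, 301) [ 0.463 -0.107  0.051]
gear1 0.86 (313, 301) [ 0.463 -0.107  0.051]
brass_gear 0.9 (411, 244) [ 0.577 -0.338  0.049]
brass_gear 0.69 (328, 210) [ 0.67  -0.156  0.048]
grease_tin 0.76 (328, 209) [ 0.672 -0.156  0.049]
grease_tin 0.34 (180, 280) [0.518 0.17  0.123]
spray 0.86 (456, 336) [ 0.361 -0.395  0.128]
mug 0.63 (522, 281) [ 0.48  -0.594  0.005]
bearing 0.93 (478, 234) [ 0.596 -0.503  0.019]
wrench 0.83 (300, 176) [ 0.773 -0.096  0.005]
screwdriver 0.63 (407, 264) [ 0.53  -0.323  0.056]
screwdriver 0.59 (420, 196) [ 0.697 -0.377  0.023]
```

View pics/scene0.png

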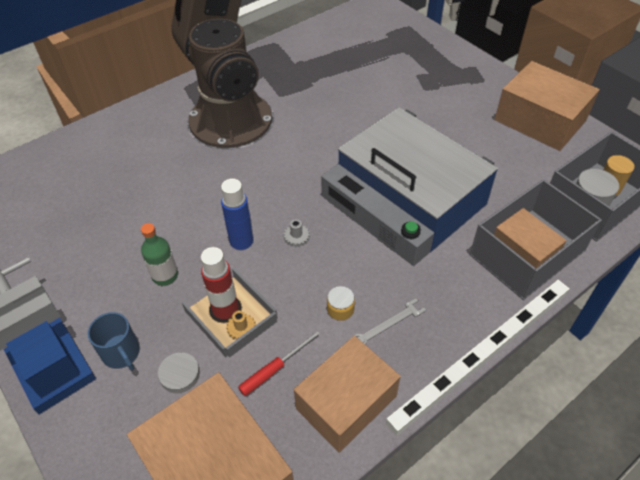

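View pics/top0.png

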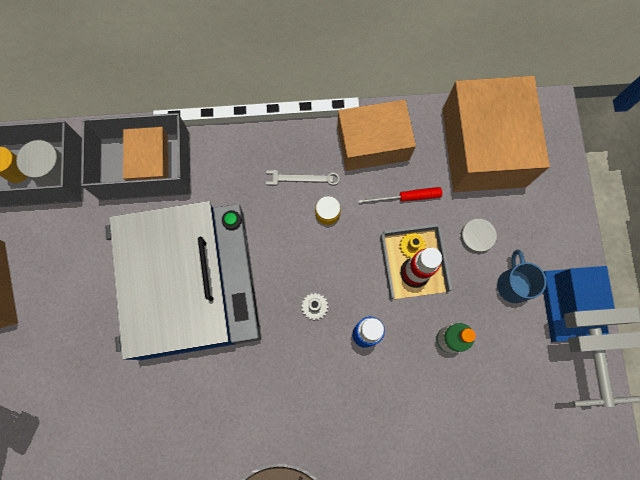

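Two gears are visible: bright steel at top (313,301) and brass at (412,244), behind the red can in the stall. The blue look-alike is at (369,332). The washer's hinge is on the left (+y world) and the button is at (231,219). Next I'll work out the poses.

```bash
cat > m.py <<'E'
from h import *
im=cv2.imread("pics/top0.png"); d=np.load("pics/top0d.npy"); X=cloud("top",d)
def box(m):
    r=cv2.minAreaRect((X[m][:,:2]*1000).astype(np.float32)); return np.round(cv2.boxPoints(r),1).tolist(), np.round(r[1],1)
z=X[...,2]; roi=lambda u0,u1,v0,v1:(np.add.outer(np.zeros(480),np.arange(640))>=u0)&(np.arange(640)[None]<=u1)&(np.arange(480)[:,None]>=v0)&(np.arange(480)[:,None]<=v1)
W=roi(95,270,190,370)
m=W&(z>.117)&(z<.132); print("lid",box(m))
m=W&(z>.068)&(z<.082)&roi(205,270,190,370); print("ledge",box(m))
m=W&(z>.15)&(z<.18); print("handle",box(m), z[m].mean(), np.nanmax(z[m]))
m=roi(220,245,205,232)&(z>.085)&(z<.1); print("button",np.median(X[m],0),m.sum())
g=(im[...,1].astype(int)-im[...,2]>40)&roi(215,245,205,232); print("btn green",X[g].mean(0),g.sum())
S=roi(375,455,222,305); m=S&(z>.028)&(z<.042)
print("stall",box(m))
for n,r in [("gear",roi(295,335,285,325)),("brass",roi(395,430,228,258))]:
    m=r&(z>.046)&(z<.055); print(n,"hub",X[m].mean(0),m.sum()); m2=r&(z>.008)&(z<.016); print(box(m2), cv2.minEnclosingCircle((X[m2][:,:2]*1000).astype(np.float32)))
m=roi(405,450,240,290)&(z>.185)&(z<.2); print("can cap",X[m].mean(0),m.sum())
m=roi(345,390,310,355)&(z>.185)&(z<.2); print("blue cap",X[m].mean(0),m.sum())
d2=None
E
python3 m.py
```

```text
lid ([[361.70001220703125, 303.20001220703125], [382.6000061035156, 73.5], [688.7000122070312, 101.30000305175781], [667.7999877929688, 331.0]], array([307.3, 230.6]))
ledge ([[378.6000061035156, 121.5999984741211], [387.79998779296875, 15.800000190734863], [693.7000122070312, 42.5], [684.5, 148.3000030517578]], array([307.1, 106.2]))
handle ([[467.0, 111.4000015258789], [468.1000061035156, 98.5999984741211], [597.5, 110.0], [596.2999877929688, 122.9000015258789]], array([129.9,  12.9])) 0.1698311164616518 0.17631622326097104
button [0.65128226 0.06168035 0.09172536] 229
btn green [nan nan nan] 128
stall ([[460.6000061035156, -284.3999938964844], [469.5, -423.70001220703125], [625.2999877929688, -413.79998779296875], [616.5, -274.5]], array([156.1, 139.5]))
gear hub [ 0.45569748 -0.10979778  0.04976275] 109
([[413.20001220703125, -113.4000015258789], [459.20001220703125, -151.60000610351562], [498.0, -104.69999694824219], [452.0, -66.5999984741211]], array([60.8, 59.8])) ((454.63629150390625, -103.79631042480469), 37.3178825378418)
brass hub [ 0.58197799 -0.34892995  0.0497318 ] 106
([[549.7999877929688, -317.20001220703125], [555.2999877929688, -398.3999938964844], [618.2000122070312, -394.20001220703125], [612.7999877929688, -312.8999938964844]], array([63.1, 81.4])) ((587.1322021484375, -355.44970703125), 49.597999572753906)
can cap [ 0.51707405 -0.34830782  0.18985167] 348
blue cap [ 0.38395426 -0.21851945  0.18973873] 370
```

```bash
cat >> h.py <<'E'
def plan(x,y,z,yaw=None):
    "mm world target, tool down -> shift mm and rotvec in tool axes"
    s=arm.get_state(); R=Ro.from_euler('xyz',s["ee_rot"]); sh=totool(np.array([x,y,z])/1000,s)
    w=np.zeros(3) if yaw is None else (R.inv()*Ro.from_euler('xyz',[np.pi,0,yaw])).as_rotvec()
    print("shift",sh,"rot",w.round(4),"pos",np.round(s["eef_pos"],4),"rpy",np.round(s["ee_rot"],4),"q",np.round(s["q"],2),"F",np.round(s["force"],1),"w",round(s["width"],4),"t",s["t"])
E
python3 -c "from h import *; plan(532,110.5,226,.0905)"
python3 -m jog '[[[430,342,0,0,0,-0.5445,40],[430,342,0,0,0,-0.5445,40],[430,342,0,0,0,-0.5445,40],[430,342,0,0,0,-0.5445,40],[430,342,0,0,0,-0.5445,40],[430,342,0,0,0,-0.5445,40],[430,342,0,0,0,-0.5445,40],[430,342,0,0,0,-0.5445,40],[430,342,0,0,0,-0.5445,40],[430,342,0,0,0,-0.5445,40],[430,342,0,0,0,-0.5445,40],[430,342,0,0,0,-0.5445,40]]]' 15
python3 - <<'E'
from h import *
plan(532,110.5,147,.0905)
P=camera_params("wrist"); im,d=grab_frame("wrist"); cv2.imwrite("pics/w1.png",im)
X=cloud("wrist",d,P); m=(X[...,2]>.155)&(X[...,2]<.18)&(X[...,1]<.2)&(X[...,1]>.05)
print(np.nanmean(X[m],0),m.sum(),cv2.minAreaRect((X[m][:,:2]*1000).astype(np.float32)))
E
```

```text
shift [429.7 342.5   0.6] rot [-1.000e-04 -0.000e+00 -5.443e-01] pos [0.2959 0.6067 0.2266] rpy [-3.1415  0.     -0.4538] q [ 1.41  0.36  0.01  0.   -1.22 -0.29] F [-0.3 -0.3 -1.3] w 0.0874 t 1.7
t: 3.2
eef_pos: [0.5322, 0.1117, 0.2267]
ee_rot: [-3.141, -0.0, 0.092]
force: [-1.3, -0.0, 0.4]
width: 0.0402
gripper_force: 0.0
shift [-0.3  1.2 79.7] rot [-0.0002 -0.0002  0.0014] pos [0.5322 0.1117 0.2267] rpy [-3.1414e+00 -2.0000e-04  9.1900e-02] q [ 0.57  0.14 -0.28 -0.   -1.15  1.1 ] F [-1.3 -0.   0.4] w 0.0402 t 3.2
[0.54610098 0.11276362 0.16991127] 3079 ((540.9234008789062, 112.53120422363281), (121.24566650390625, 11.852155685424805), 5.734513759613037)
```

```bash
python3 -m jog '[[[0,0,40,0,0,0,40],[0,0,70,0,0,0,40],[0,0,79,0,0,0,40],[0,0,79,0,0,0,40],[0,0,79,0,0,0,0],[0,0,79,0,0,0,0],[0,0,79,0,0,0,0],[0,0,79,0,0,0,0],[0,0,79,0,0,0,0]]]' 20
python3 - <<'E'
from h import *
s=arm.get_state(); p=np.array(s["eef_pos"])*1000; print(p, s["ee_rot"])
hy=195.; hz=46.
for k in range(1,31):
    th=k*.055; a=195*(1-np.cos(th))+46*np.sin(th); b=195*np.sin(th)+46*np.cos(th)-46
    print(k,round(th,3),"y",round(-a,0),"z",round(-b,0))
E
```

```text
t: 4.38
eef_pos: [0.5327, 0.1117, 0.1481]
ee_rot: [-3.14, -0.001, 0.091]
force: [-2.9, 4.6, 3.4]
width: 0.0111
gripper_force: 20.0
[532.7345484  111.65187301 148.08968707] [-3.14014778e+00 -1.14354925e-03  9.08630686e-02]
1 0.055 y -3.0 z -11.0
2 0.11 y -6.0 z -21.0
3 0.165 y -10.0 z -31.0
4 0.22 y -15.0 z -41.0
5 0.275 y -20.0 z -51.0
6 0.33 y -25.0 z -61.0
7 0.385 y -32.0 z -70.0
8 0.44 y -38.0 z -79.0
9 0.495 y -45.0 z -87.0
10 0.55 y -53.0 z -95.0
11 0.605 y -61.0 z -103.0
12 0.66 y -69.0 z -110.0
13 0.715 y -78.0 z -117.0
14 0.77 y -87.0 z -123.0
15 0.825 y -96.0 z -128.0
16 0.88 y -106.0 z -134.0
17 0.935 y -116.0 z -138.0
18 0.99 y -126.0 z -142.0
19 1.045 y -137.0 z -146.0
20 1.1 y -148.0 z -149.0
21 1.155 y -158.0 z -151.0
22 1.21 y -169.0 z -153.0
23 1.265 y -180.0 z -154.0
24 1.32 y -191.0 z -154.0
25 1.375 y -202.0 z -154.0
26 1.43 y -213.0 z -154.0
27 1.485 y -224.0 z -152.0
28 1.54 y -235.0 z -150.0
29 1.595 y -246.0 z -148.0
30 1.65 y -256.0 z -145.0
```

```bash
python3 -m jog '[[[0,-3,-11,0,0,0,0],[0,-6,-21,0,0,0,0],[0,-10,-31,0,0,0,0],[0,-15,-41,0,0,0,0],[0,-20,-51,0,0,0,0],[0,-25,-61,0,0,0,0],[0,-32,-70,0,0,0,0]]]' 20
python3 -c "
from h import *
im,d=grab_frame('scene'); cv2.imwrite('pics/s2.png',im)"
```

```text
t: 5.25
eef_pos: [0.5297, 0.1422, 0.2186]
ee_rot: [3.14, -0.0, 0.091]
force: [5.9, -4.1, -2.1]
width: 0.0113
gripper_force: 20.0
```

View pics/s2.png

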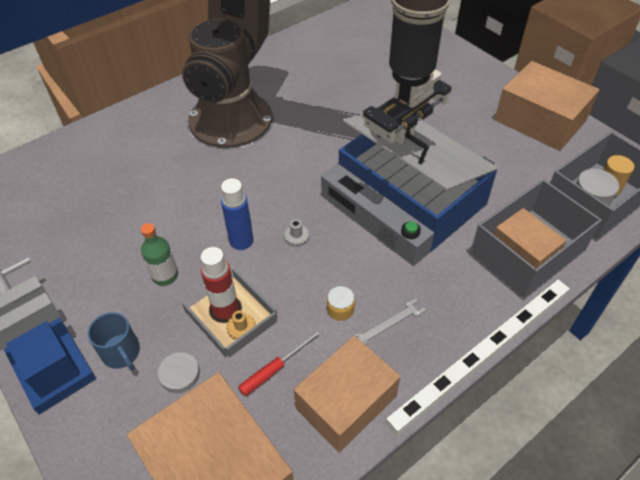

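The lid follows the gripper and is partly open, at (420,150). I'll continue along the arc.

```bash
python3 -m jog '[[[0,-6,-9,0,0,0,0],[0,-13,-17,0,0,0,0],[0,-21,-25,0,0,0,0],[0,-29,-33,0,0,0,0],[0,-37,-40,0,0,0,0],[0,-46,-47,0,0,0,0],[0,-55,-53,0,0,0,0],[0,-64,-58,0,0,0,0],[0,-74,-64,0,0,0,0],[0,-84,-68,0,0,0,0],[0,-94,-72,0,0,0,0],[0,-105,-76,0,0,0,0],[0,-116,-79,0,0,0,0],[0,-126,-81,0,0,0,0],[0,-137,-83,0,0,0,0],[0,-148,-84,0,0,0,0],[0,-159,-84,0,0,0,0]]]' 20
```

```text
t: 7.42
eef_pos: [0.515, 0.3004, 0.3035]
ee_rot: [3.141, -0.001, 0.091]
force: [-1.5, -3.0, 8.0]
width: 0.0111
gripper_force: 20.0
```

```bash
python3 -m jog '[[[0,-11,0,0,0,0,0],[0,-22,0,0,0,0,0],[0,-32,1,0,0,0,0],[0,-42,3,0,0,0,0],[0,-51,5,0,0,0,0],[0,-58,7,0,0,0,0],[0,-62,8,0,0,0,0],[0,-65,9,0,0,0,0],[0,-67,9,0,0,0,0],[0,-67,9,0,0,0,0],[0,-67,9,0,0,0,0]]]' 20
python3 - <<'E'
from h import *
im,d=grab_frame('scene'); X=cloud('scene',d)
m=(X[...,2]>.17)&(X[...,2]<.33)&(X[...,0]>.62)&(X[...,0]<.67)&(X[...,1]>.2)&(X[...,1]<.4)
Y=X[m]; u=(Y[:,:2]-[.5148,.3042])@np.array([-.0904,.9959]); print(m.sum(),np.polyfit(Y[:,2]-.12,u,1))
E
```

```text
t: 8.8
eef_pos: [0.5088, 0.3669, 0.2922]
ee_rot: [3.14, 0.001, 0.09]
force: [-3.1, -4.1, 3.2]
width: 0.0111
gripper_force: 20.0
1375 [0.0799061  0.00361499]
```

The lid rests on its stop at 1.65 rad. I'll release, rise and go over to the can.

```bash
python3 -m jog '[[[0,0,0,0,0,0,22],[0,0,0,0,0,0,22],[0,0,0,0,0,0,22],[0,0,-40,0,0,0,22],[0,0,-90,0,0,0,22],[0,0,-130,0,0,0,22],[0,0,-130,0,0,0,22]]]' 20
python3 - <<'E'
from h import *
im,d=grab_frame('scene'); X=cloud('scene',d)
m=(X[...,2]>.17)&(X[...,2]<.33)&(X[...,0]>.62)&(X[...,0]<.67)&(X[...,1]>.2)&(X[...,1]<.4)
Y=X[m]; u=(Y[:,:2]-[.5148,.3042])@np.array([-.0904,.9959]); print(m.sum(),np.polyfit(Y[:,2]-.12,u,1))
plan(518,-349.5,280,.0635)
E
```

```text
t: 9.72
eef_pos: [0.5101, 0.3684, 0.4265]
ee_rot: [-3.137, -0.005, 0.091]
force: [0.1, 0.6, -0.5]
width: 0.0216
gripper_force: 0.0
1373 [0.07640036 0.00404398]
shift [-56.8 715.9 142.1] rot [-0.0026 -0.0022  0.0272] pos [0.5094 0.3682 0.424 ] rpy [-3.139e+00 -2.200e-03  9.070e-02] q [ 0.94  0.22  0.26 -0.   -1.6   0.73] F [ 0.3  0.2 -1. ] w 0.0217 t 9.775
```

```bash
python3 -m jog '[[[-5,60,0,0,0,0,80],[-10,120,0,0,0,0,80],[-57,716,140,0,0,0.027,80],[-57,716,140,0,0,0.027,80],[-57,716,140,0,0,0.027,80],[-57,716,140,0,0,0.027,80],[-57,716,140,0,0,0.027,80],[-57,716,140,0,0,0.027,80],[-57,716,140,0,0,0.027,80],[-57,716,140,0,0,0.027,80],[-57,716,140,0,0,0.027,80],[-57,716,140,0,0,0.027,80],[-57,716,140,0,0,0.027,80],[-57,716,140,0,0,0.027,80],[-57,716,140,0,0,0.027,80]]]' 20
python3 - <<'E'
from h import *
plan(518,-349.5,155,.0635)
P=camera_params("wrist"); im,d=grab_frame("wrist"); cv2.imwrite("pics/w3.png",im)
X=cloud("wrist",d,P); z=X[...,2]; m=(z>.183)&(z<.197)
Y=(X[m][:,:2]*1000).astype(np.float32); print("cap",m.sum(),cv2.minEnclosingCircle(Y) if len(Y) else 0)
im,d=grab_frame("scene"); X=cloud("scene",d); z=X[...,2]; m=(z>.18)&(z<.197)&(abs(X[...,0]-.52)<.05)&(abs(X[...,1]+.35)<.05)
Y=(X[m][:,:2]*1000).astype(np.float32); print("cap scene",m.sum(),cv2.minEnclosingCircle(Y) if len(Y) else 0)
m=(z>.025)&(z<.045)&(abs(X[...,0]-.545)<.11)&(abs(X[...,1]+.35)<.09); print("stall",cv2.minAreaRect((X[m][:,:2]*1000).astype(np.float32)),cv2.boxPoints(cv2.minAreaRect((X[m][:,:2]*1000).astype(np.float32))))
E
```

```text
t: 11.65
eef_pos: [0.5174, -0.3496, 0.2827]
ee_rot: [-3.142, -0.0, 0.065]
force: [0.3, -0.1, 0.6]
width: 0.0801
gripper_force: 0.0
shift [  0.6  -0.  127.7] rot [-0.     -0.0004  0.0014] pos [ 0.5174 -0.3496  0.2827] rpy [-3.1416e+00 -4.0000e-04  6.4900e-02] q [-0.28  0.25 -0.02 -0.   -1.31  1.92] F [ 0.3 -0.1  0.6] w 0.0801 t 11.65
cap 2342 ((519.8347778320312, -348.3423156738281), 21.43645477294922)
cap scene 358 ((522.6661376953125, -347.02899169921875), 22.461885452270508)
stall ((546.6904296875, -346.2044677734375), (160.74082946777344, 139.11126708984375), 3.6561968326568604) [[ 462.04803 -281.9156 ]
 [ 470.91913 -420.7437 ]
 [ 631.3328  -410.49335]
 [ 622.46173 -271.66522]]
```

View pics/w3.png

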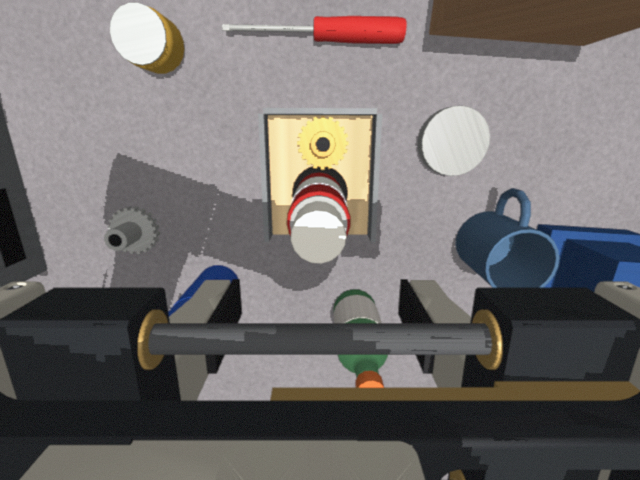

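The wrist image shows the can cap at (318,237), with the brass gear at (323,143) behind it and the steel gear at (115,238). I'll grasp the can.

```bash
python3 -m jog '[[[2,-1,60,0,0,0,80],[2,-1,110,0,0,0,80],[2,-1,127,0,0,0,80],[2,-1,127,0,0,0,80],[2,-1,127,0,0,0,0],[2,-1,127,0,0,0,0],[2,-1,127,0,0,0,0],[2,-1,127,0,0,0,0],[2,-1,127,0,0,0,0],[2,-1,127,0,0,0,0],[2,-1,110,0,0,0,0],[2,-1,70,0,0,0,0],[2,-1,57,0,0,0,0],[2,-1,57,0,0,0,0]]]' 25
python3 -c "from h import *; plan(565,-190,227)"
```

```text
t: 13.5
eef_pos: [0.5193, -0.3494, 0.2261]
ee_rot: [3.141, -0.002, 0.063]
force: [-0.5, 0.3, -5.2]
width: 0.0425
gripper_force: 25.0
shift [  55.7 -156.1   -0.9] rot [0. 0. 0.] pos [ 0.5193 -0.3494  0.2261] rpy [ 3.1414e+00 -1.5000e-03  6.3400e-02] q [-0.28  0.28 -0.1  -0.   -1.19  1.92] F [-0.5  0.3 -5.2] w 0.0425 t 13.5
```

```bash
python3 -m jog '[[[15,-40,0,0,0,0,0],[35,-95,0,0,0,0,0],[50,-140,0,0,0,0,0],[56,-156,0,0,0,0,0],[56,-156,0,0,0,0,0],[56,-156,40,0,0,0,0],[56,-156,62,0,0,0,0],[56,-156,68,0,0,0,0],[56,-156,69.5,0,0,0,0],[56,-156,69.5,0,0,0,0],[56,-156,69.5,0,0,0,80],[56,-156,69.5,0,0,0,80],[56,-156,69.5,0,0,0,80],[56,-156,69.5,0,0,0,80],[56,-156,20,0,0,0,80],[56,-156,-30,0,0,0,80],[56,-156,-50,0,0,0,80],[56,-156,-50,0,0,0,80]]]' 25
python3 - <<'E'
from h import *
plan(581.5,-348,170,.0635)
im,d=grab_frame("top"); X=cloud("top",d); z=X[...,2]; cv2.imwrite("pics/t4.png",im)
im2,d2=grab_frame("scene"); X2=cloud("scene",d2); z2=X2[...,2]; cv2.imwrite("pics/s4.png",im2)
for n,XX in(("top",X),("scene",X2)):
    for nm,c,lo,hi in (("can",(.565,-.19),.183,.197),("brass",(.582,-.349),.044,.056),("gear",(.4557,-.1098),.044,.056)):
        m=(XX[...,2]>lo)&(XX[...,2]<hi)&(np.hypot(XX[...,0]-c[0],XX[...,1]-c[1])<.045); Y=(XX[m][:,:2]*1000).astype(np.float32)
        print(n,nm,m.sum(),cv2.minEnclosingCircle(Y) if len(Y) else 0)
E
```

```text
t: 15.75
eef_pos: [0.566, -0.1902, 0.2777]
ee_rot: [3.141, -0.004, 0.064]
force: [-0.8, 0.2, -1.2]
width: 0.0801
gripper_force: 0.0
shift [  5.  158.4 107.8] rot [ 0.0006 -0.0039  0.0004] pos [ 0.566  -0.1902  0.2777] rpy [ 3.141  -0.0039  0.0639] q [ 0.    0.2  -0.09  0.   -1.28  1.63] F [-0.8  0.2 -1.2] w 0.0801 t 15.75
top can 269 ((561.5396728515625, -191.0387420654297), 21.273571014404297)
top brass 115 ((582.3824462890625, -348.9556884765625), 13.939337730407715)
top gear 123 ((455.9152526855469, -110.3115005493164), 14.016060829162598)
scene can 307 ((567.137939453125, -189.01544189453125), 23.24755096435547)
scene brass 135 ((587.9408569335938, -346.1054382324219), 14.92009449005127)
scene gear 34 ((459.678466796875, -103.9111328125), 13.556110382080078)
```

View pics/s4.png

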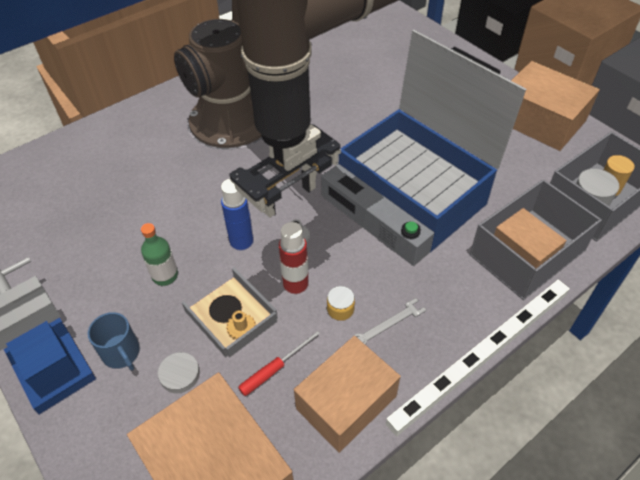

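The can stands upright at (293,260) off its mat, and the brass gear is at (238,322) in the stall. I'll move above the brass gear.

```bash
python3 -m jog '[[[7,50,0,0,0,0,50],[7,100,0,0,0,0,50],[7,158,20,0,0,0,50],[7,158,80,0,0,0,50],[7,158,100,0,-0.004,0,50],[7,158,100,0,-0.004,0,50]]]' 25
cat > hub.py <<'E'
from h import *
import sys
cx,cy,z0=map(float,sys.argv[1:4])
P=camera_params("wrist"); im,d=grab_frame("wrist"); X=cloud("wrist",d,P); r=np.hypot(X[...,0]-cx/1e3,X[...,1]-cy/1e3)
for nm,lo,hi in(("hub",.044,.056),("disc",.007,.017)):
    m=(X[...,2]>z0+lo)&(X[...,2]<z0+hi)&(r<.05); Y=(X[m][:,:2]*1000).astype(np.float32)
    print(nm,m.sum(),cv2.minEnclosingCircle(Y) if len(Y) else 0)
cv2.imwrite("pics/last.png",im)
E
python3 hub.py 584 -348 0
python3 - <<'E'
from h import *
im=cv2.imread("pics/last.png"); P=camera_params("wrist")
g=(im.max(2)<45).astype(np.uint8)
n,l,s,c=cv2.connectedComponentsWithStats(g)
for i in range(1,n):
    if s[i][4]>300:
        print(s[i],deproj("wrist",c[i],z=0.,P=P).round(4))
plan(584,-348,17,.0635)
E
```

```text
t: 16.6
eef_pos: [0.5814, -0.3468, 0.1739]
ee_rot: [-3.141, 0.008, 0.065]
force: [0.1, 0.3, 0.3]
width: 0.0498
gripper_force: 0.0
hub 809 ((584.4869384765625, -348.7790222167969), 13.918642044067383)
disc 2017 ((594.91748046875, -347.22613525390625), 41.65839385986328)
[ 286  241   66   60 3080] [ 0.5223 -0.35    0.    ]
[246 280  24  44 634] [ 0.4773 -0.2904  0.    ]
[371 280  23  44 614] [ 0.4853 -0.4181  0.    ]
[    0   288   640   192 37811] [ 0.3472 -0.2986  0.    ]
[ 414  288  161   99 4796] [ 0.4819 -0.5302  0.    ]
shift [  2.    0.9 159.2] rot [0.0007 0.0046 0.0016] pos [ 0.5826 -0.3471  0.1762] rpy [3.1409 0.0046 0.0651] q [-0.25  0.4  -0.05  0.   -1.13  1.88] F [0.3 0.9 0.5] w 0.0502 t 16.65
```

View pics/last.png

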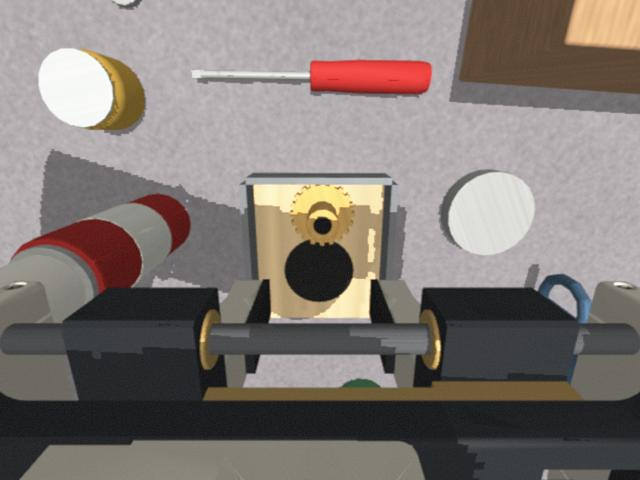

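```bash
python3 -m jog '[[[2,2,60,0,0.004,0,50],[2,2,110,0,0.004,0,50],[2,2,145,0,0.004,0,50],[2,2,159.5,0,0.004,0,50],[2,2,159.5,0,0.004,0,50],[2,2,159.5,0,0.004,0,0],[2,2,159.5,0,0.004,0,0],[2,2,159.5,0,0.004,0,0],[2,2,159.5,0,0.004,0,0],[2,2,159.5,0,0.004,0,0],[2,2,140,0,0.004,0,0],[2,2,90,0,0.004,0,0],[2,2,40,0,0.004,0,0],[2,2,-20,0,0.004,0,0],[2,2,-80,0,0.004,0,0],[2,2,-80,0,0.004,0,0]]]' 30
python3 -c "from h import *; plan(461.7,170.8,257,.0905)"
```

```text
t: 18.65
eef_pos: [0.5866, -0.3505, 0.2634]
ee_rot: [3.136, -0.01, 0.064]
force: [-1.1, 0.8, -3.1]
width: 0.0276
gripper_force: 30.0
shift [ -91.3 -528.3    2.8] rot [ 0.0053 -0.01   -0.0265] pos [ 0.5866 -0.3505  0.2634] rpy [ 3.1365 -0.01    0.0641] q [-0.25  0.35  0.08  0.   -1.29  1.89] F [-1.1  0.8 -3.1] w 0.0276 t 18.65
```

```bash
python3 -m jog '[[[-91,-528,0,0,0,-0.027,0],[-91,-528,0,0,0,-0.027,0],[-91,-528,0,0,0,-0.027,0],[-91,-528,0,0,0,-0.027,0],[-91,-528,0,0,0,-0.027,0],[-91,-528,0,0,0,-0.027,0],[-91,-528,0,0,0,-0.027,0],[-91,-528,0,0,0,-0.027,0],[-91,-528,0,0,0,-0.027,0],[-91,-528,0,0,0,-0.027,0],[-91,-528,0,0,0,-0.027,0],[-91,-528,0,0,0,-0.027,0]]]' 30
python3 -c "from h import *; plan(461.7,170.8,77,.0905)"
```

```text
t: 20.15
eef_pos: [0.4601, 0.1709, 0.2555]
ee_rot: [3.141, 0.0, 0.089]
force: [0.4, -0.3, -3.2]
width: 0.0277
gripper_force: 30.0
shift [  1.6   0.2 178.5] rot [ 0.0002  0.0003 -0.001 ] pos [0.4601 0.1709 0.2555] rpy [3.1414e+00 3.0000e-04 8.9500e-02] q [ 0.76  0.03 -0.34  0.   -1.2   0.9 ] F [ 0.4 -0.3 -3.2] w 0.0277 t 20.15
```

```bash
python3 -m jog '[[[2,0,55,0,0,0,0],[2,0,110,0,0,0,0],[2,0,155,0,0,0,0],[2,0,170,0,0,0,0],[2,0,176,0,0,0,0],[2,0,178,0,0,0,0],[2,0,178,0,0,0,0],[2,0,178,0,0,0,48],[2,0,178,0,0,0,48],[2,0,178,0,0,0,48],[2,0,150,0,0,0,48],[2,0,100,0,0,0,48],[2,0,40,0,0,0,48],[2,0,0,0,0,0,48],[2,0,0,0,0,0,48]]]' 30
python3 hub.py 461.7 170.8 .06
python3 -c "from h import *; plan(458,-109,170,.0905)"
```

```text
t: 22.02
eef_pos: [0.4637, 0.1731, 0.2593]
ee_rot: [-3.138, -0.006, 0.091]
force: [-0.2, -0.7, -0.3]
width: 0.048
gripper_force: 0.0
hub 681 ((463.18206787109375, 172.56146240234375), 13.917379379272461)
disc 1715 ((462.8155212402344, 172.61741638183594), 31.170188903808594)
shift [-30.3 280.2  86.3] rot [-0.0022 -0.0026  0.0002] pos [0.4625 0.1726 0.2569] rpy [-3.1394e+00 -2.6000e-03  9.0700e-02] q [ 0.76  0.03 -0.33 -0.   -1.2   0.91] F [-0.1 -0.6 -0.5] w 0.048 t 22.075
```

View pics/last.png

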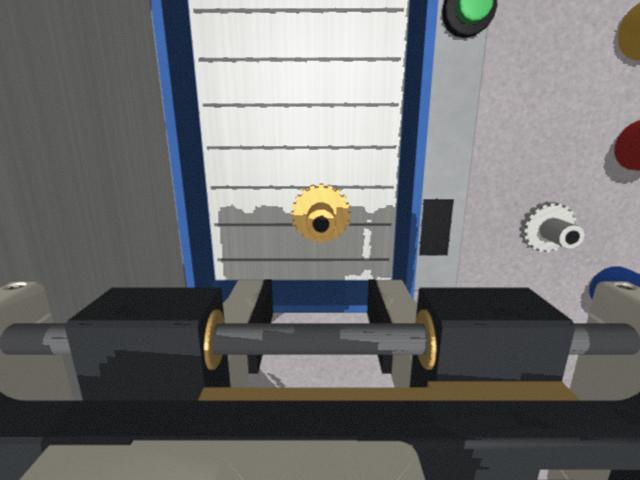

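The brass gear stands flat in the tank at (320,215). Next is the steel gear, with the gripper turned so its body clears both cans.

```bash
python3 -m jog '[[[-30,280,0,0,0,1.46,48],[-30,280,0,0,0,1.46,48],[-30,280,0,0,0,1.46,48],[-30,280,0,0,0,1.46,48],[-30,280,0,0,0,1.46,48],[-30,280,0,0,0,1.46,48],[-30,280,0,0,0,1.46,48],[-30,280,0,0,0,1.46,48],[-30,280,40,0,0,1.46,48],[-30,280,40,0,0,1.46,48]]]' 30
python3 hub.py 458 -109 0
python3 -c "from h import *; plan(458,-109,16,-1.37)"
```

```text
t: 23.32
eef_pos: [0.4549, -0.1096, 0.2122]
ee_rot: [3.134, 0.001, -1.37]
force: [-0.5, -0.8, 0.5]
width: 0.0476
gripper_force: 0.0
hub 639 ((458.15142822265625, -109.11759185791016), 13.807782173156738)
disc 1615 ((458.0576171875, -109.01083374023438), 31.068071365356445)
shift [ -0.4  -2.6 198.3] rot [ 0.0044 -0.      0.001 ] pos [ 0.4564 -0.1097  0.2143] rpy [ 3.1372  0.     -1.369 ] q [ 0.19  0.03 -0.44  0.   -1.11  0.02] F [-0.1 -0.8  1.2] w 0.0481 t 23.375
```

```bash
python3 -m jog '[[[0,-1.5,60,0,0,0,48],[0,-1.5,120,0,0,0,48],[0,-1.5,175,0,0,0,48],[0,-1.5,195,0,0,0,48],[0,-1.5,199,0,0,0,48],[0,-1.5,199,0,0,0,0],[0,-1.5,199,0,0,0,0],[0,-1.5,199,0,0,0,0],[0,-1.5,199,0,0,0,0],[0,-1.5,199,0,0,0,0]]]' 30
python3 -c "from h import *; plan(458,-109,16,-1.37)"
python3 -m jog '[[[0,0,-20,0,0,0,0],[0,0,-70,0,0,0,0],[0,0,-130,0,0,0,0],[0,0,-190,0,0,0,0],[0,0,-240,0,0,0,0],[0,0,-240,0,0,0,0],[0,0,-240,0,0,0,0]]]' 30
python3 -c "from h import *; plan(591,182.6,77,-1.37)"
```

```text
t: 24.62
eef_pos: [0.4597, -0.1091, 0.0177]
ee_rot: [-3.14, -0.0, -1.369]
force: [-1.7, 0.4, 8.0]
width: 0.0272
gripper_force: 30.0
shift [-0.4  1.6  1.7] rot [-0.0017 -0.0002  0.0011] pos [ 0.4597 -0.1091  0.0177] rpy [-3.1399e+00 -2.0000e-04 -1.3689e+00] q [ 0.19  0.28 -0.68  0.   -0.6   0.02] F [-1.7  0.4  8. ] w 0.0272 t 24.625
t: 25.5
eef_pos: [0.4582, -0.109, 0.256]
ee_rot: [3.141, 0.001, -1.37]
force: [0.3, -0.1, -3.1]
width: 0.0276
gripper_force: 30.0
shift [-259.  -188.4  179.1] rot [0.0003 0.0009 0.0004] pos [ 0.4582 -0.109   0.256 ] rpy [ 3.1413e+00  9.0000e-04 -1.3696e+00] q [ 0.19 -0.   -0.37 -0.   -1.2   0.02] F [ 0.3 -0.1 -3.1] w 0.0276 t 25.5
```

```bash
python3 -m jog '[[[-259,-188,0,0,0,0,0],[-259,-188,0,0,0,0,0],[-259,-188,0,0,0,0,0],[-259,-188,0,0,0,0,0],[-259,-188,0,0,0,0,0],[-259,-188,0,0,0,0,0],[-259,-188,0,0,0,0,0],[-259,-188,0,0,0,0,0],[-259,-188,60,0,0,0,0],[-259,-188,120,0,0,0,0],[-259,-188,160,0,0,0,0],[-259,-188,172,0,0,0,0],[-259,-188,177.5,0,0,0,0],[-259,-188,177.5,0,0,0,0],[-259,-188,177.5,0,0,0,48],[-259,-188,177.5,0,0,0,48],[-259,-188,177.5,0,0,0,48],[-259,-188,120,0,0,0,48],[-259,-188,50,0,0,0,48],[-259,-188,0,0,0,0,48]]]' 30
python3 hub.py 591 182.6 .06
python3 - <<'E'
from h import *
plan(566,-190,280,.0635)
for c in("top","scene"):
    im,d=grab_frame(c); cv2.imwrite(f"pics/{c}5.png",im); X=cloud(c,d)
    for q in("gear0","brass_gear","can"):
        for r in spot_in(q,c)[:4]:
            u,v=map(int,r["uv"]); print(c,q,round(r["confidence"],2),X[v,u].round(3))
E
```

```text
t: 28.0
eef_pos: [0.5914, 0.1822, 0.2592]
ee_rot: [-3.14, 0.0, -1.369]
force: [0.1, 0.4, 0.0]
width: 0.0479
gripper_force: 0.0
hub 688 ((592.3970947265625, 182.64772033691406), 13.913589477539062)
disc 1715 ((592.2249145507812, 183.05157470703125), 31.128414154052734)
shift [359.4 103.  -13.6] rot [-0.0114 -0.0077 -1.4316] pos [0.5947 0.1829 0.2682] rpy [-3.1291e+00  1.5000e-03 -1.3681e+00] q [ 0.61  0.24 -0.06  0.   -1.26 -0.41] F [ 2.7  0.8 11. ] w 0.0481 t 28.05
top gear0 0.57 [0.585 0.174 0.112]
top brass_gear 0.64 [0.453 0.164 0.113]
top brass_gear 0.16 [ 0.54  -0.354  0.003]
top can 0.85 [ 0.382 -0.211  0.188]
top can 0.73 [0.655 0.069 0.092]
top can 0.66 [ 0.363 -0.395  0.128]
top can 0.59 [ 0.545 -0.183  0.187]
scene gear0 0.94 [0.601 0.173 0.095]
scene brass_gear 0.76 [0.476 0.17  0.076]
scene can 0.9 [ 0.585 -0.207  0.13 ]
scene can 0.68 [ 0.413 -0.231  0.13 ]
scene can 0.5 [0.6   0.176 0.086]
scene can 0.32 [0.476 0.169 0.083]
```

View pics/top5.png

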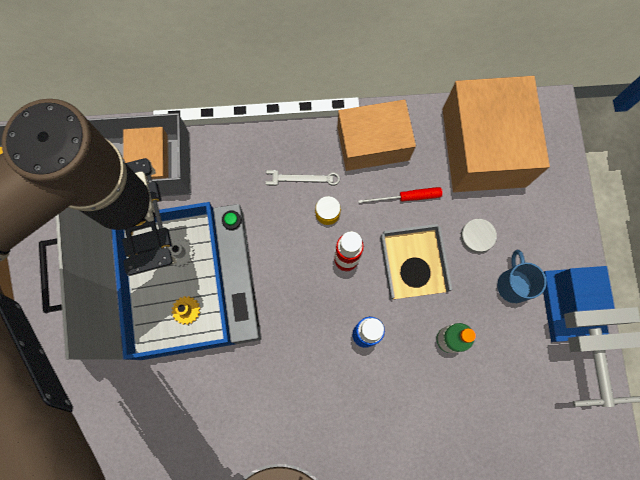

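Both gears stand in the tank, at (185,310) and (180,250), and no other gear is visible on the bench. I'll bring the can back to its mat.

```bash
python3 -m jog '[[[360,103,-24,0,0,-1.43,80],[360,103,-24,0,0,-1.43,80],[360,103,-24,0,0,-1.43,80],[360,103,-24,0,0,-1.43,80],[360,103,-24,0,0,-1.43,80],[360,103,-24,0,0,-1.43,80],[360,103,-24,0,0,-1.43,80],[360,103,-24,0,0,-1.43,80],[360,103,-24,0,0,-1.43,80],[360,103,-24,0,0,-1.43,80],[360,103,-24,0,0,-1.43,80],[360,103,-24,0,0,-1.43,80]]]' 25
python3 - <<'E'
from h import *
plan(566,-190,155,.0635)
P=camera_params("wrist"); im,d=grab_frame("wrist"); X=cloud("wrist",d,P); z=X[...,2]; m=(z>.183)&(z<.197)&(abs(X[...,0]-.566)<.05)&(abs(X[...,1]+.19)<.05)
Y=(X[m][:,:2]*1000).astype(np.float32); print("cap",m.sum(),cv2.minEnclosingCircle(Y))
E
```

```text
t: 29.95
eef_pos: [0.5627, -0.1908, 0.2805]
ee_rot: [3.142, 0.0, 0.06]
force: [-0.3, 0.2, -0.8]
width: 0.0802
gripper_force: 0.0
shift [  3.4  -0.6 125.5] rot [ 0.      0.     -0.0033] pos [ 0.5627 -0.1908  0.2805] rpy [3.1416 0.     0.0602] q [ 0.    0.2  -0.09  0.   -1.29  1.63] F [-0.3  0.2 -0.8] w 0.0802 t 29.95
cap 2372 ((564.3359375, -190.71888732910156), 21.360929489135742)
```

```bash
python3 -m jog '[[[2,0,60,0,0,0,80],[2,0,110,0,0,0,80],[2,0,125,0,0,0,80],[2,0,125,0,0,0,80],[2,0,125,0,0,0,0],[2,0,125,0,0,0,0],[2,0,125,0,0,0,0],[2,0,125,0,0,0,0],[2,0,125,0,0,0,0],[2,0,125,0,0,0,0],[2,0,110,0,0,0,0],[2,0,70,0,0,0,0],[2,0,55,0,0,0,0],[-10,40,55,0,0,0,0],[-32,100,55,0,0,0,0],[-46,142,55,0,0,0,0],[-51,156,55,0,0,0,0],[-51,156,55,0,0,0,0],[-51,156,55,0,0,0,0]]]' 25
python3 -c "from h import *; plan(521.5,-350,155,.0635)"
```

```text
t: 32.38
eef_pos: [0.5212, -0.3491, 0.2252]
ee_rot: [-3.141, 0.0, 0.061]
force: [0.2, 0.2, -4.8]
width: 0.0426
gripper_force: 25.0
shift [ 0.2  0.9 70.2] rot [-0.0006  0.0004 -0.0025] pos [ 0.5212 -0.3491  0.2252] rpy [-3.141e+00  4.000e-04  6.100e-02] q [-0.28  0.28 -0.1  -0.   -1.19  1.91] F [ 0.2  0.2 -4.8] w 0.0426 t 32.375
```

```bash
python3 -m jog '[[[0,1,40,0,0,0,0],[0,1,62,0,0,0,0],[0,1,68,0,0,0,0],[0,1,69.5,0,0,0,0],[0,1,69.5,0,0,0,0],[0,1,69.5,0,0,0,80],[0,1,69.5,0,0,0,80],[0,1,69.5,0,0,0,80],[0,1,69.5,0,0,0,80],[0,1,20,0,0,0,80],[0,1,-40,0,0,0,80],[0,1,-100,0,0,0,80],[0,1,-150,0,0,0,80],[0,1,-195,0,0,0,80],[0,1,-195,0,0,0,80],[0,1,-195,0,0,0,80]]]' 25
python3 - <<'E'
from h import *
plan(508.8,367.5,420,.0905)
P=camera_params("wrist"); im,d=grab_frame("wrist"); cv2.imwrite("pics/w6.png",im); X=cloud("wrist",d,P); z=X[...,2]; m=(z>.183)&(z<.197)&(abs(X[...,0]-.522)<.05)&(abs(X[...,1]+.35)<.05)
Y=(X[m][:,:2]*1000).astype(np.float32); print("cap",m.sum(),cv2.minEnclosingCircle(Y))
m=(z>.025)&(z<.042)&(abs(X[...,0]-.545)<.11)&(abs(X[...,1]+.35)<.09); print("stall",cv2.boxPoints(cv2.minAreaRect((X[m][:,:2]*1000).astype(np.float32))))
im,d=grab_frame("scene"); cv2.imwrite("pics/s6.png",im)
E
```

```text
t: 34.38
eef_pos: [0.5211, -0.3507, 0.42]
ee_rot: [-3.141, 0.0, 0.061]
force: [0.2, 0.5, -0.8]
width: 0.0801
gripper_force: 0.0
shift [ 3.130e+01 -7.176e+02  4.000e-01] rot [-0.0006  0.0002 -0.0298] pos [ 0.5211 -0.3507  0.42  ] rpy [-3.1409e+00  2.0000e-04  6.0700e-02] q [-0.28  0.23  0.25 -0.   -1.6   1.91] F [ 0.2  0.5 -0.8] w 0.0801 t 34.375
cap 1065 ((521.2801513671875, -350.7258605957031), 21.409238815307617)
stall [[ 461.9278  -283.74774]
 [ 470.77997 -421.5827 ]
 [ 625.6407  -411.6371 ]
 [ 616.7885  -273.80212]]
```

View pics/s6.png

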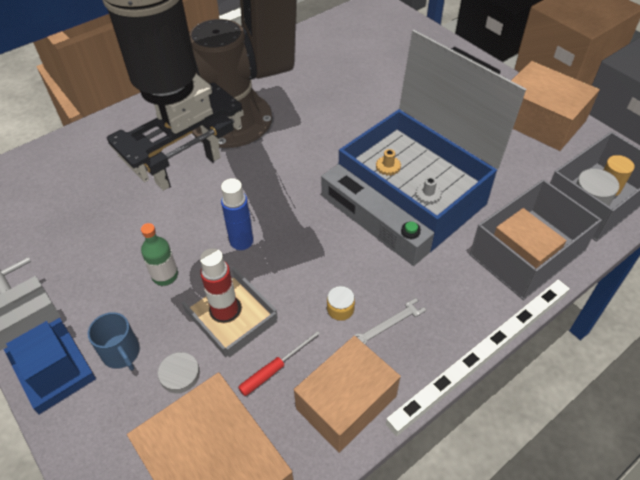

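The can is back on its mat at (220,290), with both gears in the tank. Now I'll close the lid, starting by going above the handle.

```bash
python3 -m jog '[[[31,-717,-10,0,0,-0.03,22],[31,-717,-10,0,0,-0.03,22],[31,-717,-10,0,0,-0.03,22],[31,-717,-10,0,0,-0.03,22],[31,-717,-10,0,0,-0.03,22],[31,-717,-10,0,0,-0.03,22],[31,-717,-10,0,0,-0.03,22],[31,-717,-10,0,0,-0.03,22],[31,-717,-10,0,0,-0.03,22],[31,-717,-10,0,0,-0.03,22],[31,-717,-10,0,0,-0.03,22],[31,-717,-10,0,0,-0.03,22],[31,-717,-10,0,0,-0.03,22],[31,-717,-10,0,0,-0.03,22],[31,-717,-10,0,0,-0.03,22]]]' 20
python3 - <<'E'
from h import *
plan(508.8,367,292,.0905)
P=camera_params("wrist"); im,d=grab_frame("wrist"); cv2.imwrite("pics/w7.png",im); X=cloud("wrist",d,P); z=X[...,2]
m=(z>.295)&(z<.322)&(X[...,1]>.345)&(X[...,1]<.4)&(abs(X[...,0]-.51)<.1)
Y=X[m]; print(m.sum(),Y.mean(0),np.polyfit(Y[:,0]-.509,Y[:,1],1),np.percentile(Y[:,1],[5,95]))
E
```

```text
t: 36.35
eef_pos: [0.5088, 0.3656, 0.4308]
ee_rot: [-3.142, -0.0, 0.09]
force: [-0.8, -0.2, 0.1]
width: 0.0222
gripper_force: 0.0
shift [ 1.000e-01 -1.400e+00  1.388e+02] rot [-0.0001 -0.0002 -0.0008] pos [0.5088 0.3656 0.4308] rpy [-3.1415e+00 -2.0000e-04  8.9700e-02] q [ 0.93  0.22  0.27  0.   -1.62  0.73] F [-0.8 -0.2  0.1] w 0.0222 t 36.35
2704 [0.52099184 0.36480063 0.3146811 ] [0.0474417  0.36423172] [0.34958125 0.37478831]
```

View pics/w7.png

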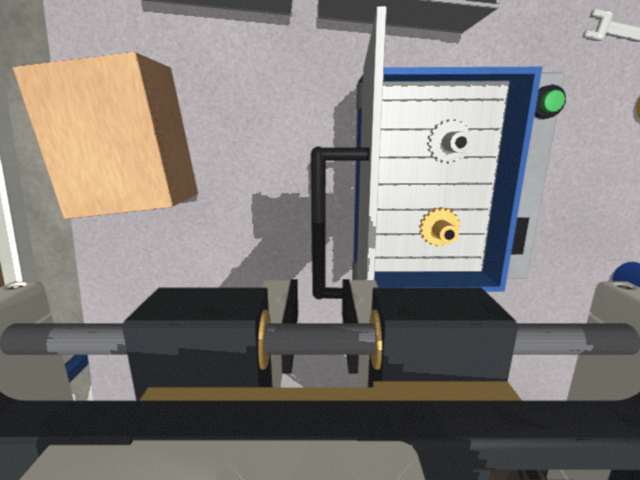

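The bar, at column 318, lies midway between the fingers. I'll descend and grip it.

```bash
python3 -m jog '[[[0,-1,50,0,0,0,22],[0,-1,90,0,0,0,22],[0,-1,120,0,0,0,22],[0,-1,138,0,0,0,22],[0,-1,138,0,0,0,22],[0,-1,138,0,0,0,0],[0,-1,138,0,0,0,0],[0,-1,138,0,0,0,0],[0,-1,138,0,0,0,0]]]' 20
```

```text
t: 37.52
eef_pos: [0.5091, 0.367, 0.294]
ee_rot: [3.141, -0.002, 0.091]
force: [0.1, -5.6, 6.5]
width: 0.0115
gripper_force: 20.0
```

```bash
python3 -m jog '[[[0,4,-1,0,0,0,0],[0,10,-3,0,0,0,0],[0,21,-5,0,0,0,0],[0,32,-7,0,0,0,0],[0,43,-9,0,0,0,0],[0,54,-9,0,0,0,0],[0,65,-9,0,0,0,0],[0,76,-9,0,0,0,0],[0,87,-8,0,0,0,0],[0,98,-6,0,0,0,0],[0,108,-4,0,0,0,0],[0,119,-1,0,0,0,0],[0,130,3,0,0,0,0],[0,140,7,0,0,0,0],[0,150,11,0,0,0,0],[0,160,17,0,0,0,0],[0,169,22,0,0,0,0]]]' 25
```

```text
t: 39.65
eef_pos: [0.5237, 0.1986, 0.27]
ee_rot: [3.141, 0.001, 0.091]
force: [4.9, 1.1, -0.4]
width: 0.0114
gripper_force: 25.0
```

```bash
python3 -m jog '[[[0,9,6,0,0,0,0],[0,18,13,0,0,0,0],[0,26,20,0,0,0,0],[0,34,28,0,0,0,0],[0,42,36,0,0,0,0],[0,49,44,0,0,0,0],[0,55,53,0,0,0,0],[0,62,62,0,0,0,0],[0,67,72,0,0,0,0],[0,72,82,0,0,0,0],[0,77,92,0,0,0,0],[0,81,102,0,0,0,0],[0,84,111,0,0,0,0],[0,86,117,0,0,0,0],[0,87,121,0,0,0,0],[0,87,123,0,0,0,0],[0,87,124,0,0,0,0],[0,87,124,0,0,0,0]]]' 25
python3 - <<'E'
from h import *
im,d=grab_frame("scene"); X=cloud("scene",d); z=X[...,2]; u=(X[...,:2]-[.5148,.3042])@np.array([-.0904,.9959])
m=(X[...,0]>.61)&(X[...,0]<.66)&(z>.1)&(z<.2)&(u>-.2)&(u<-.02); print(m.sum(),np.polyfit(u[m],z[m],1))
E
```

```text
t: 41.9
eef_pos: [0.5315, 0.1121, 0.1464]
ee_rot: [3.141, 0.001, 0.091]
force: [-1.0, -6.0, 0.2]
width: 0.011
gripper_force: 25.0
1265 [-0.0102314   0.12652973]
```

```bash
python3 -m jog '[[[0,0,1,0,0,0,0],[0,0,2,0,0,0,0],[0,0,3,0,0,0,0],[0,0,3,0,0,0,0]]]' 25
python3 -m jog '[[[0,0,0,0,0,0,30],[0,0,0,0,0,0,30],[0,0,0,0,0,0,30],[0,0,-30,0,0,0,30],[0,0,-70,0,0,0,30],[0,0,-75,0,0,0,0],[0,0,-75,0,0,0,0],[0,0,-75,0,0,0,0]]]' 25
python3 - <<'E'
from h import *
im,d=grab_frame("scene"); X=cloud("scene",d); z=X[...,2]; u=(X[...,:2]-[.5148,.3042])@np.array([-.0904,.9959])
m=(X[...,0]>.61)&(X[...,0]<.66)&(z>.1)&(z<.2)&(u>-.2)&(u<-.02); print(m.sum(),np.polyfit(u[m],z[m],1))
plan(652,63,200,.0905)
d0=np.load("pics/scene0d.npy"); X=cloud("scene",d0); z=X[...,2];u=(X[...,:2]-[.5148,.3042])@np.array([-.0904,.9959])
m=(X[...,0]>.61)&(X[...,0]<.66)&(z>.1)&(z<.2)&(u>-.2)&(u<-.02); print("initial",m.sum(),np.polyfit(u[m],z[m],1))
E
```

```text
t: 42.45
eef_pos: [0.5316, 0.1116, 0.1444]
ee_rot: [3.14, 0.0, 0.091]
force: [-3.6, -7.6, 6.3]
width: 0.0108
gripper_force: 25.0
t: 43.45
eef_pos: [0.5312, 0.1126, 0.2174]
ee_rot: [3.141, 0.002, 0.091]
force: [0.0, -0.2, 0.4]
width: 0.0055
gripper_force: 0.0
1267 [0.00066651 0.12655255]
shift [115.8  60.2  17.3] rot [0.0006 0.0017 0.0002] pos [0.5312 0.1125 0.2174] rpy [3.1409e+00 1.7000e-03 9.0700e-02] q [ 0.57  0.15 -0.29 -0.   -1.13  1.09] F [ 0.1 -0.2 -1.1] w 0.0029 t 43.5
initial 1281 [0.00209442 0.12684348]
```

The lid is shut. Now the button.

```bash
python3 -m jog '[[[50,30,0,0,0,0,0],[100,55,0,0,0,0,0],[116,60,0,0,0,0,0],[116,60,50,0,0,0,0],[116,60,67,0,0,0,0],[116,60,67,0,0,0,0]]]' 25
python3 - <<'E'
from h import *
plan(652,62,93,.0905)
P=camera_params("wrist"); im,d=grab_frame("wrist"); cv2.imwrite("pics/w8.png",im); X=cloud("wrist",d,P)
b,g,r=[im[...,i].astype(int) for i in range(3)]; m=(g-r>40)&(g-b>30); Y=X[m]; Y=Y[np.isfinite(Y[:,0])&(Y[:,2]>.088)&(Y[:,2]<.098)]
print(m.sum(),len(Y),Y.mean(0),cv2.minEnclosingCircle((Y[:,:2]*1000).astype(np.float32)))
E
```

```text
t: 44.25
eef_pos: [0.6517, 0.0633, 0.1503]
ee_rot: [3.14, 0.003, 0.091]
force: [-0.4, -0.4, 1.2]
width: 0.0004
gripper_force: 0.0
shift [ 0.4  1.3 57.3] rot [0.0011 0.0031 0.0007] pos [0.6517 0.0633 0.1503] rpy [3.1405e+00 3.1000e-03 9.1200e-02] q [ 0.39  0.38 -0.13  0.   -1.06  1.27] F [-0.4 -0.4  1.2] w 0.0004 t 44.25
1357 1342 [0.6574633  0.06385268 0.0956761 ] ((656.3361206054688, 63.75950622558594), 13.74431324005127)
```

```bash
python3 -m jog '[[[4,0,30,0,0,0,0],[4,0,50,0,0,0,0],[4,0,55,0,0,0,0],[4,0,58,0,0,0,0],[4,0,61,0,0,0,0],[4,0,61,0,0,0,0]]]' 25
python3 -c "from h import *
P=camera_params('wrist')
s=arm.get_state(); print(s['force'],s['eef_pos'])"
```

```text
t: 45.05
eef_pos: [0.6574, 0.0641, 0.0917]
ee_rot: [-3.141, -0.002, 0.091]
force: [-1.9, 0.4, 4.4]
width: 0.0002
gripper_force: 2.3
[-1.87873442  0.38312787  4.3529101 ] [0.65735534 0.06410575 0.09172959]
```

```bash
python3 -m jog '[[[0,0,1.5,0,0,0,0],[0,0,3,0,0,0,0],[0,0,3,0,0,0,0]]]' 25; python3 -m jog '[[[0,0,1,0,0,0,0],[0,0,2,0,0,0,0],[0,0,2,0,0,0,0]]]' 25;  python3 -m jog '[[[0,0,1,0,0,0,0],[0,0,1,0,0,0,0]]]' 25
```

```text
t: 45.42
eef_pos: [0.6575, 0.0641, 0.091]
ee_rot: [-3.142, -0.003, 0.092]
force: [-7.1, 1.6, 19.7]
width: 0.0004
gripper_force: 10.5
t: 45.8
eef_pos: [0.6576, 0.0641, 0.0908]
ee_rot: [3.141, -0.004, 0.092]
force: [-13.3, 1.6, 33.2]
width: 0.0003
gripper_force: 16.0
t: 46.05
eef_pos: [0.6577, 0.0641, 0.0907]
ee_rot: [3.141, -0.004, 0.093]
force: [-15.1, 1.8, 37.8]
width: 0.0006
gripper_force: 18.9
```

```bash
python3 - <<'E'
from h import *
P=camera_params("wrist"); im,d=grab_frame("wrist"); cv2.imwrite("pics/w9.png",im)
im2,d2=grab_frame("scene"); c=im2[150:290,340:500]; X=cloud("scene",d2)
b,g,r=[im2[...,i].astype(int) for i in range(3)]; m=(g-r>40)&(g-b>30); m[:, :380]=0; m[:,440:]=0; print("scene green",m.sum(), np.nanmean(X[m],0))
c=cv2.resize(c,None,fx=3,fy=3); w=cv2.resize(im,(480,360)); 
cv2.imwrite("pics/c9.png",np.hstack([cv2.resize(c,(400,350)),cv2.resize(im,(400,350))]))
E
```

```text
scene green 0 [nan nan nan]<stdin>:4: RuntimeWarning: Mean of empty slice
```

View pics/c9.png

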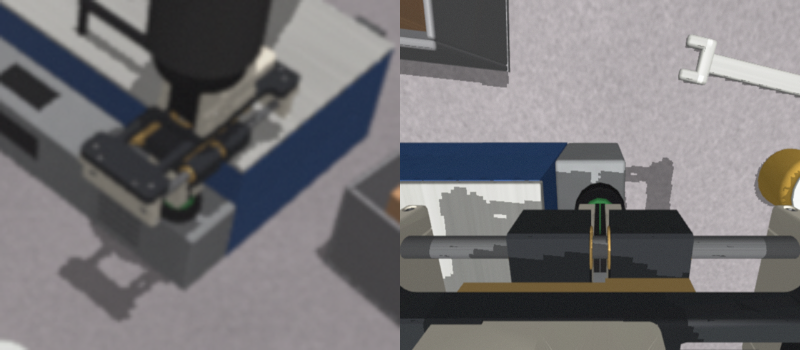

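The fingertips sit on the button, with green visible around them at right-hand panel (600,205). I'll measure the green cap's height against the .0957 m read before the press.

```bash
cat > g.py <<'E'
from h import *
P=camera_params("wrist"); im,d=grab_frame("wrist"); X=cloud("wrist",d,P)
b,g,r=[im[...,i].astype(int) for i in range(3)]; m=(g-r>20)&(g-b>15)&(abs(X[...,0]-.656)<.025)&(abs(X[...,1]-.063)<.025); Y=X[m]
print("green",m.sum(),np.nanpercentile(Y,[5,50,90],axis=0).round(4).tolist())
m=(abs(X[...,0]-.66)<.05)&(abs(X[...,1]-.05)<.06)&(X[...,2]>.066)&(X[...,2]<.1); print(np.histogram(X[m][:,2],np.arange(.066,.101,.002)))
s=arm.get_state(); print(s["force"],s["eef_pos"])
E
python3 g.py; python3 -m jog '[[[0,0,-8,0,0,0,0],[0,0,-30,0,0,0,0],[0,0,-60,0,0,0,0],[0,0,-60,0,0,0,0]]]' 25; python3 g.py
```

```text
green 362 [[0.6486, 0.0579, 0.0864], [0.6672, 0.064, 0.0891], [0.669, 0.0701, 0.0929]]
(array([ 104,  111,  239, 2273, 2923,  132,  170,  147,  179,  649,  773,
        260,  135,   96,  161,  178,  196]), array([0.066, 0.068, 0.07 , 0.072, 0.074, 0.076, 0.078, 0.08 , 0.082,
       0.084, 0.086, 0.088, 0.09 , 0.092, 0.094, 0.096, 0.098, 0.1  ]))
[-15.68951314   2.56825236  37.66651801] [0.65767252 0.06409954 0.09072108]
t: 46.7
eef_pos: [0.6585, 0.0642, 0.1475]
ee_rot: [-3.141, -0.005, 0.091]
force: [0.6, 0.4, -0.2]
width: 0.0004
gripper_force: 0.0
green 1414 [[0.647, 0.0526, 0.0882], [0.6584, 0.064, 0.0959], [0.6677, 0.0735, 0.097]]
(array([  20,   79,  143, 1697, 2235,   82,   80,   95,   89,  640,  871,
         87,   84,  119,  594,  698,   52]), array([0.066, 0.068, 0.07 , 0.072, 0.074, 0.076, 0.078, 0.08 , 0.082,
       0.084, 0.086, 0.088, 0.09 , 0.092, 0.094, 0.096, 0.098, 0.1  ]))
[ 0.75959624  0.18648684 -0.37571529] [0.65745005 0.06406651 0.14581007]
```

The cap went down about 6 mm (.0957 to about .089) and is back up at .096, so the press was full. One last check before handing in.

```bash
python3 -m jog '[[[0,0,-60,0,0,0,0],[0,0,-100,0,0,0,0],[0,0,-100,0,0,0,0],[0,0,-100,0,0,0,0],[0,0,-100,0,0,0,0]]]' 25
python3 - <<'E'
from h import *
im,d=grab_frame("scene"); cv2.imwrite("pics/end.png",im); X=cloud("scene",d); z=X[...,2]; u=(X[...,:2]-[.5148,.3042])@np.array([-.0904,.9959])
m=(X[...,0]>.61)&(X[...,0]<.66)&(z>.1)&(z<.15)&(u>-.2)&(u<-.02); print(m.sum(),np.polyfit(u[m],z[m],1))
E
```

```text
t: 47.38
eef_pos: [0.6559, 0.0636, 0.2426]
ee_rot: [3.141, 0.003, 0.091]
force: [-0.6, 0.9, 0.1]
width: 0.0007
gripper_force: 0.0
1276 [0.00264119 0.12675356]
```

View pics/end.png

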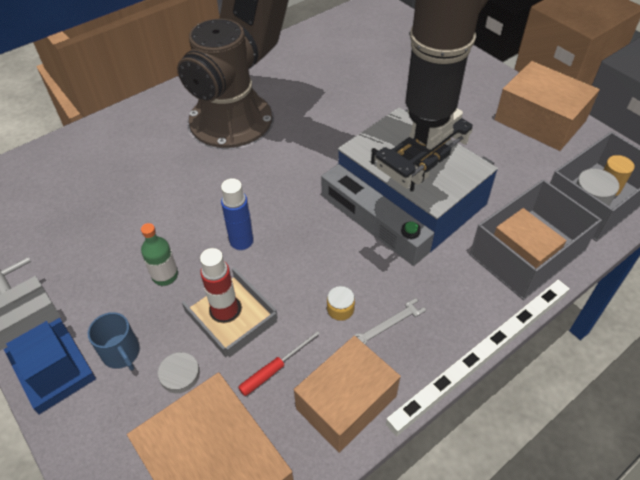

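The lid is shut, the can stands on its mat at (220,290), the button is up at (412,228), and the gripper is clear.

```bash
python3 -c "from station import arm; print(arm.job_done())"
```

```text
the job is handed in; nothing more can be done
None
```

I handed the job in after 47 s of robot time: the steel gear (the only one I found on the bench) and the brass gear stand hub up in the tank, the lid is shut, the can is upright on its mat, and the start button was pressed last and is back up; no verdict came back at hand-in.

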